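Wedge up the sharpener's base on its slide

TASK

The green pencil sharpener on the bench slide needs its missing rubber foot fitted: slide its carriage by the black post all the way to the red end stop, then take the red wedge and push it, thin end first and flat on the bench, into the notch under the sharpener's front lip until the lip has just lifted a few millimetres (about 5). Finish while still gripping the wedge there, the lip resting on it and the carriage still at its stop. Raise the sharpener with the wedge only, never more than a centimetre, and leave the other things on the bench where they are.

Things in the scene. Friction and masses are not known exactly. Their poses are not given: they have to be found in the camera images.
- bed: Fixed dark steel plate on the bench, 200 (x) x 360 (y) x 8 mm; origin: centre of underside, +x away from robot. From its front (-x) edge an open notch down to the bench, 64 mm wide, centred on y = +80 mm, runs from x = -100 to -15 mm, yellow stripes on both sides. Red end stop block, 26 mm above the plate, at y = +146 to +168, x = -20 to +90 mm.
- carriage (a joint): Slide of the aluminium carriage (130 mm wide in y, 8 mm thick, on the bed) along the bed's +y, in m: 0 at one end, 0.140 at the red end stop (hard limit). Carriage centre at bed y = -60 mm + this value. About 2 N of friction; stays where left. At the stop the sharpener's lip is centred over the notch.
- post (a point): Centre of the top of the carriage's upright black grip post, 16 mm diameter, 54 mm long, top 70 mm above the bench, fixed to the carriage at bed x = -75 mm, y = carriage centre - 54 mm. Around it all is lower than 25 mm, except the sharpener, whose front begins about 63 mm behind (+x of) the post's surface.
- sharpener: Green iron crank sharpener with 8 mm base plate, 0.7 to 1.2 kg, hinged to the carriage along the plate's rear edge: its front tips up freely and falls back. Origin on the hinge line, plate underside (bed x = +85 mm). Top about 105 mm above it. A bare lip, 60 mm wide, 8 thick, reaches 185 mm ahead (-x) of the hinge, flush with the bed's front edge. Wedging it takes 3 to 15 N.
- lip (a point): Middle of the lower front edge of the sharpener's lip. 16 mm above the bench when the sharpener is down (resting on the carriage base); its height rises as the lip is lifted.
- wedge: Loose red plastic wedge, 130 (x) x 40 (y) mm, 0.1 to 0.16 kg. Origin: centre of the flat underside. Thin end at x = +65 mm, 7 mm thick; thick end at x = -65 mm, 39.5 mm; straight slope, 1 mm per 4 mm. Flat on the bench it meets the lip when its tip is 36 mm past the lip's front edge; each further 4 mm lifts the lip 1 mm. Grip it across its width near the thick end.
- bell: Bystander: brass desk bell, 72 mm diameter, 55 mm high; origin at the centre of its underside.
- stapler: Bystander: black stapler, 145 x 36 x 56 mm; origin at the centre of its underside.
- vase: Bystander: white ceramic vase, 96 mm diameter, 160 mm high; origin at the centre of its underside.
- ruler: Bystander: orange plastic ruler, 300 x 30 x 4 mm, long along x; origin at the centre of its underside.
- cup: Bystander: blue cup with two pencils, 80 mm diameter, 100 mm high (pencils to 165 mm); origin at the centre of its underside.
Not all that is in view belongs to the job. Of the things like the wedge, leave any that is white; of the rest the smaller one is meant.

How it is judged:
By the outcome, as a careful person would: the job done as asked, in the order asked, and still so for the second after the job is handed in, while the arm keeps its last pose, push and grip.
It also fails if it takes over 58 s, if anything falls off the work surface, if the arm or the gripper's body presses on something with over 40 N, if the wrist force passes 120 N, or if a joint passes its speed limit or range.

ROBOT

A 7-joint arm with a two-finger parallel gripper is mounted at the origin on the work surface. World frame = base frame: x ahead of the robot, y to its left, z up, the work surface at z = 0. Lengths are in m, angles in rad, forces in N, time in s.
With the tool pointing down it reaches from about 0.4 to 0.85 m from the base axis. Payload 10.4 kg.
Tool frame: the origin (TCP) lies on the centre line of the jaws, within the pads' length; the fingertips stand 8 mm ahead of it and the grasp point (between the pads) lies 11 mm behind it (r.finger_overhang is the distance from the TCP to the fingertips, in m); z points along the fingers, y is the line along which they close (so a half turn about z gives the same grasp; the last joint's range is limited). The gripper opens to 87 mm and grips with 3 to 60 N. Pads are 19 mm wide; open, the fingers measure 117 mm over their backs; the gripper's body (75 mm by 190 mm) begins 51 mm behind the grasp point.
Start: joints at [-1.348, 0.332, -0.065, 1.46, 0.022, 1.35, -0.088], TCP at [0.152, 0.606, 0.231] pointing down, gripper open.
Joint ranges: [-2.6, 2.6], [-0.5, 2.12], [-1.47, 1.34], [0.16, 2.42], [-1.27, 4.41], [0.06, 2.06], [-2.6, 2.6]. Speed limits (rad/s): [2.22, 2.22, 2.79, 2.79, 3.14, 3.14, 3.14].

INTERFACE

Orientations are given as a unit quaternion [x, y, z, w].
In Python, from bench import r, vision gives the robot as it stands.
- The arm moves only by the tool drive_tool, never from a script. Its argument "series" is a list of rows, each a list of 2 entries, a list of its own where there are three numbers: the shift along the world's x, y, z in cm, then the turn about the world's z in degrees. A call has exactly 10 rows; each row shifts and turns the commanded pose from where the row before left it; what a row does not reach is not made up. A row lasts 1/8 s, in which the tool goes at most 62.5 mm and 10.7 degrees, less where a joint would pass 70% of its speed; a pose out of reach is approached as far as the arm can. A call with a gripper value outside its range is refused whole. "hand" is the closure, from 0 (fully open) to 1 (shut), set as the call begins (left out, the last holds). The fingers move at their own pace and stop on an object; "newtons" is the grip in N (left out, the last holds). Time passes only in rows, so rows that do not move let the fingers close, or fill a call up. It gives the time, the measured TCP pose, the force, the opening and the grip force at its end, in the units of the state.
- r.read_state(): the state, without advancing time (a new reading comes with each control period).
- vision.camera(name): name is "side" or "top"; returns a dict with "color" (480x640x3 uint8, red, green, blue), "intrinsics" (3x3 intrinsics, pixels), "R" (3x3) and "t" (3): a world point X has camera coordinates R X + t. Camera axes: x right, y down, z forward; pixel columns grow to the right and rows downward; lengths in m; the calibration is good to about 2 mm. A picture is of the moment at which its call begins. There is no depth.
- r.close_job(): hands the job in; it is judged then, once.
The state is a dict: "time": time; "joint_positions": joint angles; "joint_vel": joint speeds; "joint_torque": joint torques, N m; "ee_pos": TCP position; "eef_rot": TCP orientation; "ft_force": force on the tool from outside, world axes, zero at the start; "torque": the same for the moment, N m; "width": finger opening in m; "grip_force": force on a finger pad.
Only numpy, scipy, OpenCV 4.12 (cv2) and the standard library are available. Lean on these libraries where they do the work, as an engineer would, in place of code of your own. Each camera call takes 0.05 s, during which the arm holds its last target. There are 200 camera calls.

## Working session

There is one attempt and no reset: what is moved stays moved. The work goes in short steps, Python scripts to look and compute and a tool call to move; the robot and the scene stay as the last step left them, time stands still between calls to the robot, and variables do not carry over. Pictures are saved under pics/ and viewed, at most 10 in all, crops included, and the job is handed in when it is done.

Besides the shell and the picture viewer there is one more tool, called after "Call:" by a JSON object that holds its "api" and its "payload", one argument or row to a line. drive_tool: Moves the arm, as the interface text tells. Its arguments: {"type":"object","properties":{"series":{"type":"array"},"hand":{"type":"number"},"newtons":{"type":"number"}},"required":["series"]}

```bash
mkdir -p pics; cat > h.py <<'E'
import sys; sys.path.insert(0,'.')
import numpy as np, cv2
from bench import r, vision
def cam(n,save=None):
    c=vision.camera(n)
    if save: cv2.imwrite('pics/'+save,c['color'][:,:,::-1])
    return c
def ray(c,u,v,z):
    K,R,t=map(np.array,(c['intrinsics'],c['R'],c['t']))
    o=-R.T@t; d=R.T@np.linalg.inv(K)@[u,v,1]
    return o+d*(z-o[2])/d[2]
def proj(c,X):
    p=np.array(c['intrinsics'])@(np.array(c['R'])@np.array(X)+c['t']); return p[:2]/p[2]
E
python3 - <<'E'
from h import *
for n in('top','side'):
    c=cam(n,n+'0.png'); print(n,np.round(-np.array(c['R']).T@c['t'],3))
s=r.read_state(); print(s)
E
```

```text
top [0.345 0.    1.334]
side [ 0.447 -0.991  1.122]
{'time': 0.1, 'joint_positions': array([-1.34764266,  0.33280583, -0.06470488,  1.46087343,  0.02158426,
        1.34992226, -0.08848733]), 'joint_vel': array([ 6.52580451e-05, -2.36222226e-03,  1.18573318e-03, -1.54561590e-03,
        2.25578772e-04,  9.27437578e-05, -1.03791181e-03]), 'joint_torque': array([ 7.91801285e-04, -6.24549007e+01,  2.42301438e-02, -3.90716529e+01,
       -6.13395497e-02,  3.66192078e-02,  9.99766780e-05]), 'ee_pos': array([0.15196504, 0.60588018, 0.2298276 ]), 'eef_rot': array([ 1.22551262e-01,  9.92461967e-01, -6.54456270e-04, -5.85578314e-05]), 'ft_force': array([-0.02729539,  0.52986261,  1.00875501]), 'torque': array([0.02715222, 0.00536202, 0.01598722]), 'grip_force': 0.0, 'width': 0.08695344504285415}
```

View pics/top0.png

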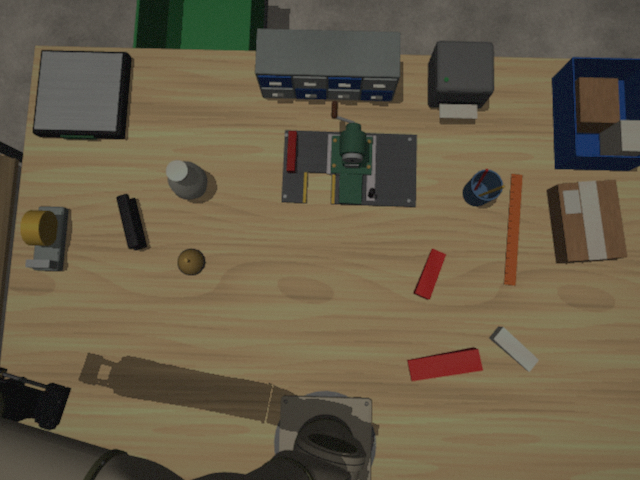

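View pics/side0.png

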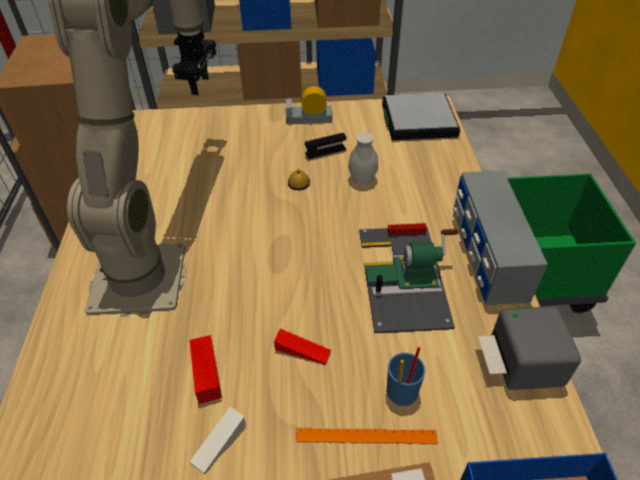

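The top view has +x up and +y left. Wedge candidates are the small red one at (430,274), the larger red one at (445,364) and the white one at (515,348). I choose the small red one at (430,274). The sharpener's lip is at about (350,203) and the post at about (372,193). The end stop is at (292,150) and the notch at (319,188).

```bash
python3 - <<'E'
from h import *
c=cam('top'); im=c['color']
crop=im[120:310,270:460][:,:,::-1]; cv2.imwrite('pics/crop1.png',cv2.resize(crop,(760,600)[:1]*1+(600,),interpolation=cv2.INTER_CUBIC) if 0 else cv2.resize(crop,(600,600),interpolation=cv2.INTER_CUBIC))
hsv=cv2.cvtColor(im,cv2.COLOR_RGB2HSV)
m=(((hsv[...,0]<6)|(hsv[...,0]>174))&(hsv[...,1]>180)&(hsv[...,2]>70)).astype(np.uint8)
n,l,st,ce=cv2.connectedComponentsWithStats(m)
for i in range(1,n):
    if st[i,4]>100:
        ys,xs=np.where(l==i); rc=cv2.minAreaRect(np.c_[xs,ys].astype(np.float32)); b=cv2.boxPoints(rc)
        print(st[i],np.round(rc[0],1)); 
        for p in b: print('  ',np.round(p,1),np.round(ray(c,*p,0.0)[:2],3),np.round(ray(c,*p,0.035)[:2],3))
print('bed',[np.round(ray(c,u,v,.008)[:2],4) for u,v in((284,130),(418,134),(416,206),(281,205))])
print('post',np.round(ray(c,372.5,192.5,.07),3))
E
```

```text
[287 132   9  39 215] [291.3 151. ]
   [287. 170.] [0.706 0.122] [0.696 0.119]
   [288.5 131.7] [0.813 0.122] [0.801 0.119]
   [295.6 132. ] [0.813 0.103] [0.801 0.1  ]
   [294.1 170.2] [0.706 0.103] [0.696 0.1  ]
[415 249  30  50 725] [429.8 273.5]
   [414.1 293.3] [ 0.383 -0.224] [ 0.382 -0.218]
   [430.7 248.2] [ 0.503 -0.268] [ 0.499 -0.261]
   [445.6 253.6] [ 0.49  -0.307] [ 0.486 -0.299]
   [429.  298.8] [ 0.369 -0.263] [ 0.369 -0.256]
[408 355  74  25 801] [444.5 364.3]
   [407.7 359.1] [ 0.213 -0.209] [ 0.217 -0.204]
   [478.2 348.5] [ 0.246 -0.391] [ 0.248 -0.381]
   [481.4 369.5] [ 0.193 -0.398] [ 0.197 -0.388]
   [410.9 380.1] [ 0.161 -0.218] [ 0.166 -0.212]
bed [array([0.8152, 0.1339]), array([ 0.8137, -0.231 ]), array([ 0.6144, -0.2267]), array([0.607 , 0.1337])]
post [ 0.634 -0.105  0.07 ]
```

View pics/crop1.png

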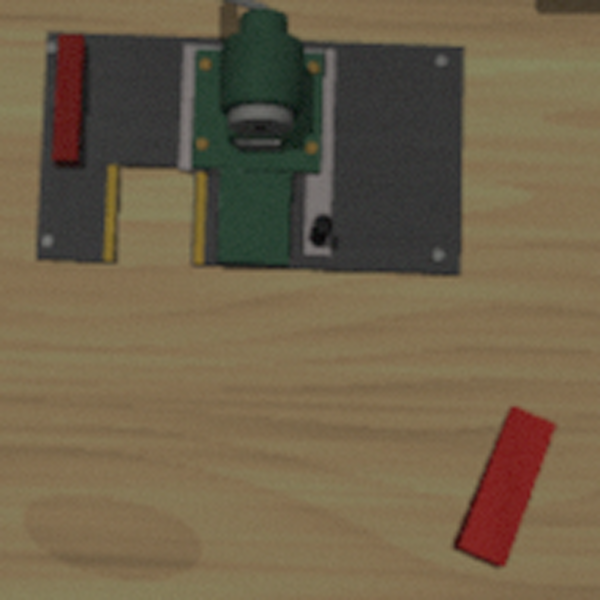

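The crop shows the small red wedge, lying from (430,252) at the far end to (430,296) at the near end in full-image pixels. The bed is turned by about -2 degrees, and the carriage lies mid-way. The post is at about (372,191). Next I fit the bed pose and check the wedge from the side camera.

```bash
cat >> h.py <<'E'
def T(p,a): 
    c,s=np.cos(a),np.sin(a); return lambda X:np.array([p[0]+c*X[0]-s*X[1],p[1]+s*X[0]+c*X[1],X[2]])
def redmask(im):
    h=cv2.cvtColor(im,cv2.COLOR_RGB2HSV); return (((h[...,0]<6)|(h[...,0]>174))&(h[...,1]>170)&(h[...,2]>50)).astype(np.uint8)
W=[(x,y,z) for y in(-.02,.02) for x,z in((.065,0),(.065,.007),(-.065,0),(-.065,.0395))]
def wedgefit(cs,p0,a0,boxhalf=45,zw=0.0):
    from scipy.optimize import minimize
    ms=[]
    for c in cs:
        m=redmask(c['color']); u=proj(c,[*p0,.02]).astype(int); k=np.zeros_like(m)
        k[max(u[1]-boxhalf,0):u[1]+boxhalf,max(u[0]-boxhalf,0):u[0]+boxhalf]=1; m=m*k
        n,l,st,_=cv2.connectedComponentsWithStats(m); m=(l==1+np.argmax(st[1:,4])).astype(np.uint8)
        ms.append(cv2.resize(m*255,None,fx=4,fy=4,interpolation=cv2.INTER_LINEAR)>127)
    def cost(q):
        f=T(q[:2],q[2]); e=0
        for c,m in zip(cs,ms):
            P=np.array([proj(c,f((x,y,z+zw))) for x,y,z in W])*4+1.5
            h=cv2.convexHull((P*16).round().astype(np.int32)); g=np.zeros(m.shape,np.uint8)
            cv2.fillConvexPoly(g,h,1,shift=4); e+=np.sum((g>0)!=m)/16
        return e
    s=minimize(cost,[*p0,a0],method='Nelder-Mead',options=dict(initial_simplex=[[p0[0],p0[1],a0],[p0[0]+.01,p0[1],a0],[p0[0],p0[1]+.01,a0],[p0[0],p0[1],a0+.15]],xatol=1e-5,fatol=.01))
    return s.x,s.fun,[m.sum()/16 for m in ms]
E
python3 - <<'E'
from h import *
from scipy.optimize import least_squares
c=cam('top'); s=cam('side')
uv=np.array([(48,33),(464,46),(460,274),(37,259)])/3.158+[270,120]-.35
B=[(.1,.18,.008),(.1,-.18,.008),(-.1,-.18,.008),(-.1,.18,.008)]
g=least_squares(lambda q:np.ravel([proj(c,T(q[:2],q[2])(b))-u for b,u in zip(B,uv)]),[.71,-.05,0])
print('bed',g.x.round(4),g.fun.round(1))
f=T(g.x[:2],g.x[2])
pu=np.array((324,221))/3.158+[270,120]-.35
pt=ray(c,*pu,.07); R=f; a=g.x[2]
d=pt[:2]-g.x[:2]; print('post',pt.round(4),'bedframe',np.round([np.cos(a)*d[0]+np.sin(a)*d[1],-np.sin(a)*d[0]+np.cos(a)*d[1]],4))
print('stop corner px',[proj(c,f((x,.146,.034))).round(1) for x in(-.02,.09)],'notch centre front',f((-.1,.08,0)).round(4))
fl=[ray(c,*(np.array(q)/3.158+[270,120]-.35),.024) for q in((218,262),(290,266))]; print('lip px',np.round(fl,4))
yaw=np.arctan2(-.044,.12)
for h,a0 in(('thin far',yaw),('thin near',yaw+np.pi)):
    print(h,wedgefit([c,s],(.436,-.265),a0))
u,v=proj(s,(.436,-.265,.02)).astype(int); print(u,v)
a=cv2.resize(s['color'][v-35:v+35,u-45:u+45,::-1],None,fx=4,fy=4)
cv2.imwrite('pics/w1.png',a)
E
```

```text
bed [ 0.7144 -0.0468 -0.0076] [-0.3 -0.3  0.2  0.   0.4  0.1 -0.3  0.1]
post [ 0.6412 -0.1042  0.07  ] bedframe [-0.0727 -0.0579]
stop corner px [array([294.4, 170.6]), array([296.3, 130.5])] notch centre front [0.615  0.0339 0.    ]
lip px [[ 0.6145 -0.02    0.024 ]
 [ 0.6128 -0.0803  0.024 ]]
thin far (array([ 0.43589698, -0.26268081, -0.38632348]), np.float64(215.0), [np.float64(743.75), np.float64(1009.75)])
thin near (array([ 0.43241955, -0.26168051,  2.75079851]), np.float64(426.6875), [np.float64(743.75), np.float64(1009.75)])
302 346
```

View pics/w1.png

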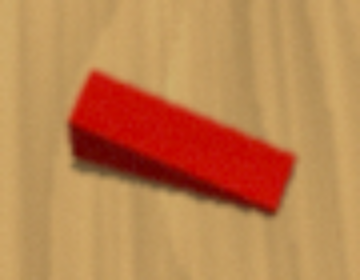

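The side crop confirms the thick end at the near left (75,130) and the thin end at the right (285,185), which points away from the robot. That fits a wedge at (0.436,-0.263) with yaw about -21°. The bed is at (0.714,-0.047) with yaw -0.4°, and the post is at about (0.640,-0.104), so the carriage needs about 84 mm of travel in +y.

Call:
{"api": "drive_tool", "payload": {
  "series": [
    [[2.7, -4, 0], 1.4],
    [[2.7, -4, 0], 1.4],
    [[2.7, -4, 0], 1.4],
    [[2.7, -4, 0], 1.4],
    [[2.7, -4, 0], 1.4],
    [[2.7, -4, 0], 1.4],
    [[2.7, -4, 0], 1.4],
    [[2.7, -4, 0], 1.4],
    [[2.7, -4, 0], 1.3],
    [[2.7, -4, 0], 1.2]
  ],
  "hand": 0,
  "newtons": 20
}}

```text
time: 1.5
ee_pos: [0.4227, 0.2048, 0.2307]
eef_rot: [0.003, 1.0, 0.0, 0.0]
ft_force: [0.3, 1.2, 0.1]
width: 0.0868
grip_force: 0.0
```

Call:
{"api": "drive_tool", "payload": {
  "series": [
    [[2.5, -3.7, 0], 0],
    [[2.5, -3.7, 0], 0],
    [[2.5, -3.7, 0], 0],
    [[2.5, -3.7, 0], 0],
    [[2.5, -3.7, 0], 0],
    [[2.5, -3.7, 0], 0],
    [[2.5, -3.7, 0], 0],
    [[2.5, -3.0, 0], 0],
    [[0, 0, 0], 0],
    [[0, 0, 0], 0]
  ]
}}

```text
time: 2.75
ee_pos: [0.6218, -0.0821, 0.2302]
eef_rot: [0.003, 1.0, 0.0, -0.0]
ft_force: [-0.1, 1.2, 0.7]
width: 0.0867
grip_force: 0.0
```

Call:
{"api": "drive_tool", "payload": {
  "series": [
    [[1.9, -2.2, 0], 0],
    [[0, 0, -3], 0],
    [[0, 0, -3], 0],
    [[0, 0, -3], 0],
    [[0, 0, -2.5], 0],
    [[0, 0, -2.5], 0],
    [[0, 0, 0], 0],
    [[0, 0, 0], 0],
    [[0, 0, 0], 0],
    [[0, 0, 0], 0]
  ]
}}

```text
time: 4.0
ee_pos: [0.6415, -0.1047, 0.0915]
eef_rot: [0.003, 1.0, 0.0, 0.001]
ft_force: [0.4, -0.4, 0.1]
width: 0.0869
grip_force: 0.0
```

```bash
python3 - <<'E'
from h import *
c=cam('side')
e=r.read_state()['ee_pos']; u,v=proj(c,(e[0],e[1],.07)).astype(int); print(e.round(4),u,v)
cv2.imwrite('pics/p1.png',cv2.resize(c['color'][v-60:v+60,u-70:u+70,::-1],None,fx=4,fy=4))
E
```

```text
[ 0.6414 -0.1047  0.0912] 379 276
```

View pics/p1.png

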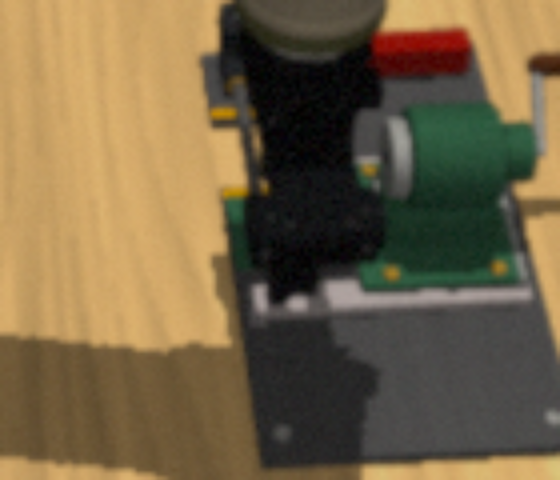

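The gripper straddles the post's estimated position at crop (280,240). The near finger hides the post, and the fingers are clear of the sharpener. I'll descend and grip.

Call:
{"api": "drive_tool", "payload": {
  "series": [
    [[-0.1, 0, -1], 0],
    [[0, 0, -1], 0],
    [[0, 0, -1], 0],
    [[0, 0, -1], 0],
    [[0, 0, -0.5], 0],
    [[0, 0, 0], 0],
    [[0, 0, 0], 0],
    [[0, 0, 0], 0],
    [[0, 0, 0], 0],
    [[0, 0, 0], 0]
  ]
}}

```text
time: 5.3
ee_pos: [0.6401, -0.1047, 0.0457]
eef_rot: [0.003, 1.0, 0.0, 0.0]
ft_force: [-0.3, -0.5, 0.2]
width: 0.0868
grip_force: 0.0
```

Call:
{"api": "drive_tool", "payload": {
  "series": [
    [[0, 0, 0], 0],
    [[0, 0, 0], 0],
    [[0, 0, 0], 0],
    [[0, 0, 0], 0],
    [[0, 0, 0], 0],
    [[0, 0, 0], 0],
    [[0, 0, 0], 0],
    [[0, 0, 0], 0],
    [[0, 0, 0], 0],
    [[0, 0, 0], 0]
  ],
  "hand": 1,
  "newtons": 20
}}

```text
time: 6.55
ee_pos: [0.6401, -0.1044, 0.0456]
eef_rot: [0.003, 1.0, 0.0, -0.0]
ft_force: [0.1, 1.7, 0.8]
width: 0.0155
grip_force: 20.0
```

Call:
{"api": "drive_tool", "payload": {
  "series": [
    [[0, 0.8, 0], 0],
    [[0, 0.8, 0], 0],
    [[0, 0.8, 0], 0],
    [[0, 0.8, 0], 0],
    [[0, 0.8, 0], 0],
    [[0, 0.8, 0], 0],
    [[0, 0.8, 0], 0],
    [[0, 0.8, 0], 0],
    [[0, 0.8, 0], 0],
    [[0, 0.4, 0], 0]
  ]
}}

```text
time: 7.8
ee_pos: [0.6407, -0.0276, 0.0456]
eef_rot: [0.003, 1.0, 0.0, 0.001]
ft_force: [7.5, -2.0, -5.5]
width: 0.0157
grip_force: 20.0
```

Call:
{"api": "drive_tool", "payload": {
  "series": [
    [[0, 0.1, 0], 0],
    [[0, 0.1, 0], 0],
    [[0, 0.1, 0], 0],
    [[0, 0.1, 0], 0],
    [[0, 0.1, 0], 0],
    [[0, 0.1, 0], 0],
    [[0, 0.1, 0], 0],
    [[0, 0, 0], 0],
    [[0, 0, 0], 0],
    [[0, 0, 0], 0]
  ]
}}

```text
time: 9.05
ee_pos: [0.6408, -0.021, 0.0456]
eef_rot: [0.003, 1.0, 0.0, 0.001]
ft_force: [6.8, -1.2, -6.4]
width: 0.0154
grip_force: 20.0
```

Call:
{"api": "drive_tool", "payload": {
  "series": [
    [[0, 0.1, 0], 0],
    [[0, 0, 0], 0],
    [[0, 0.1, 0], 0],
    [[0, 0, 0], 0],
    [[0, 0.1, 0], 0],
    [[0, 0, 0], 0],
    [[0, 0, 0], 0],
    [[0, 0, 0], 0],
    [[0, 0, 0], 0],
    [[0, 0, 0], 0]
  ]
}}

```text
time: 10.3
ee_pos: [0.6408, -0.0188, 0.0456]
eef_rot: [0.003, 1.0, -0.0, 0.001]
ft_force: [6.7, -2.5, -7.3]
width: 0.0152
grip_force: 20.0
```

Call:
{"api": "drive_tool", "payload": {
  "series": [
    [[0, 0.1, 0], 0],
    [[0, 0, 0], 0],
    [[0, 0.1, 0], 0],
    [[0, 0, 0], 0],
    [[0, 0.1, 0], 0],
    [[0, 0, 0], 0],
    [[0, 0, 0], 0],
    [[0, 0, 0], 0],
    [[0, 0, 0], 0],
    [[0, 0, 0], 0]
  ]
}}

```text
time: 11.55
ee_pos: [0.6408, -0.0187, 0.0456]
eef_rot: [0.004, 1.0, -0.002, 0.001]
ft_force: [8.8, -10.6, -8.7]
width: 0.0153
grip_force: 20.0
```

The carriage is at its stop: the force rose to 10.6 N with no further travel. I'll release and rise.

Call:
{"api": "drive_tool", "payload": {
  "series": [
    [[0, -0.1, 0], 0],
    [[0, 0, 0], 0],
    [[0, 0, 0], 0],
    [[0, 0, 0], 0],
    [[0, 0, 0], 0],
    [[0, 0, 0], 0],
    [[0, 0, 0], 0],
    [[0, 0, 0], 0],
    [[0, 0, 1], 0],
    [[0, 0, 2], 0]
  ],
  "hand": 0
}}

```text
time: 12.8
ee_pos: [0.6397, -0.0168, 0.0762]
eef_rot: [0.003, 1.0, -0.0, -0.0]
ft_force: [0.2, 0.4, 0.7]
width: 0.0868
grip_force: 0.0
```

Call:
{"api": "drive_tool", "payload": {
  "series": [
    [[0, 0, 3], 0],
    [[0, 0, 3], 0],
    [[0, 0, 3], 0],
    [[0, 0, 3], 0],
    [[-2, 0, 1], 0],
    [[-3, 0, 0], 0],
    [[-3, 0, 0], 0],
    [[-3, 0, 0], 0],
    [[-3, 0, 0], 0],
    [[0, 0, 0], 0]
  ]
}}

```text
time: 14.05
ee_pos: [0.4991, -0.017, 0.2072]
eef_rot: [0.004, 1.0, 0.001, 0.001]
ft_force: [0.3, 0.0, 0.5]
width: 0.0873
grip_force: 0.0
```

```bash
cat >> h.py <<'E'
def redmask(im):
    i=im.astype(float)+1; return ((i[...,0]>2.2*i[...,1])&(i[...,0]>2.2*i[...,2])&(i[...,0]>25)).astype(np.uint8)
E
python3 - <<'E'
from h import *
c=cam('top','t2.png'); s=cam('side'); 
for cs in([c,s],[c],[s]): print(wedgefit(cs,(.436,-.263),-.37,boxhalf=40))
print(r.read_state()['ee_pos'].round(4))
a=c['color'][120:310,270:460,::-1]; cv2.imwrite('pics/t2c.png',cv2.resize(a,(600,600),interpolation=cv2.INTER_CUBIC))
E
```

```text
(array([ 0.43582852, -0.26315123, -0.38807968]), np.float64(164.25), [np.float64(752.75), np.float64(1051.75)])
(array([ 0.43649508, -0.26413941, -0.38909411]), np.float64(94.9375), [np.float64(752.75)])
(array([ 0.43653516, -0.26378713, -0.38418918]), np.float64(70.25), [np.float64(1051.75)])
[ 0.5006 -0.0167  0.2069]
```

View pics/t2c.png

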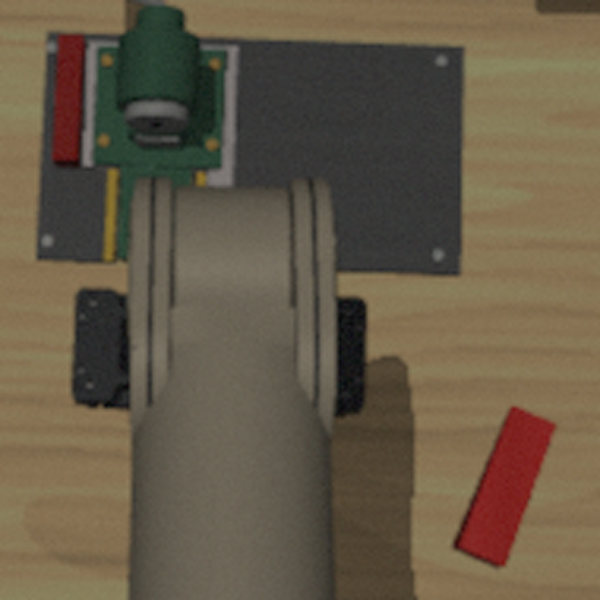

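The crop shows the carriage against the red stop at crop (85,110) and the lip over the notch. The wedge is untouched at (505,487), and the fit is now at (0.436,-0.2635) with yaw -22.2°. I'll grasp 45 mm behind its centre, at (0.394,-0.2465).

Call:
{"api": "drive_tool", "payload": {
  "series": [
    [[-2.1, -4.6, 0], -4.4],
    [[-2.1, -4.6, 0], -4.4],
    [[-2.1, -4.6, 0], -4.4],
    [[-2.1, -4.6, 0], -4.4],
    [[-2.1, -4.6, 0], -4.3],
    [[0, 0, -3], 0],
    [[0, 0, -4], 0],
    [[0, 0, -3], 0],
    [[0, 0, 0], 0],
    [[0, 0, 0], 0]
  ]
}}

```text
time: 15.4
ee_pos: [0.3959, -0.2475, 0.1069]
eef_rot: [0.193, 0.981, -0.0, 0.001]
ft_force: [-0.4, -0.2, 0.7]
width: 0.087
grip_force: 0.0
```

Call:
{"api": "drive_tool", "payload": {
  "series": [
    [[-0.1, 0.1, -2], 0],
    [[0, 0, -2], 0],
    [[0, 0, -2], 0],
    [[0, 0, -2], 0],
    [[0, 0, -0.8], 0],
    [[0, 0, -0.5], 0],
    [[0, 0, 0], 0],
    [[0, 0, 0], 0],
    [[0, 0, 0], 0],
    [[0, 0, 0], 0]
  ]
}}

```text
time: 16.65
ee_pos: [0.3942, -0.2458, 0.0128]
eef_rot: [0.193, 0.981, 0.0, 0.0]
ft_force: [1.4, 0.1, -0.2]
width: 0.0871
grip_force: 0.0
```

Call:
{"api": "drive_tool", "payload": {
  "series": [
    [[0, 0, 0], 0],
    [[0, 0, 0], 0],
    [[0, 0, 0], 0],
    [[0, 0, 0], 0],
    [[0, 0, 0], 0],
    [[0, 0, 0], 0],
    [[0, 0, 0], 0],
    [[0, 0, 0], 0],
    [[0, 0, 0], 0],
    [[0, 0, 0], 0]
  ],
  "hand": 1,
  "newtons": 35
}}

```text
time: 17.9
ee_pos: [0.3941, -0.2458, 0.0126]
eef_rot: [0.193, 0.981, 0.0, -0.0]
ft_force: [0.7, -0.0, -0.1]
width: 0.0399
grip_force: 35.0
```

Call:
{"api": "drive_tool", "payload": {
  "series": [
    [[0, 0, 1.5], 0],
    [[0, 0, 1.5], 0],
    [[1, 4, 0], 3.1],
    [[1, 4, 0], 3.1],
    [[1, 4, 0], 3.1],
    [[1, 4, 0], 3.1],
    [[1, 4, 0], 3.1],
    [[1, 4, 0], 3.1],
    [[1, 4, 0], 3.1],
    [[0, 0, 0], 0]
  ]
}}

```text
time: 19.15
ee_pos: [0.4651, 0.0374, 0.0437]
eef_rot: [0.002, 1.0, 0.0, 0.001]
ft_force: [-1.0, -0.7, -0.9]
width: 0.0401
grip_force: 35.0
```

```bash
python3 - <<'E'
from h import *
c=cam('top'); s=cam('side'); st=r.read_state(); e=st['ee_pos']; q=st['eef_rot']; print(e.round(4),q.round(4))
yaw=-2*np.arctan2(q[0],q[1]); print('tool yaw deg',np.degrees(yaw))
print(wedgefit([s],(e[0]+.045,e[1]),yaw,boxhalf=45,zw=e[2]-.0126))
u,v=proj(s,(.56,.035,.02)).astype(int)
cv2.imwrite('pics/s3.png',cv2.resize(s['color'][v-60:v+60,u-80:u+80,::-1],None,fx=5,fy=5,interpolation=cv2.INTER_CUBIC)); print(u,v)
E
```

```text
[0.4643 0.0341 0.0433] [ 5.e-03  1.e+00 -0.e+00  4.e-04]
tool yaw deg -0.5701895558948155
(array([ 0.51857621,  0.03379654, -0.00460387]), np.float64(421.8125), [np.float64(372.75)])
342 251
```

View pics/s3.png

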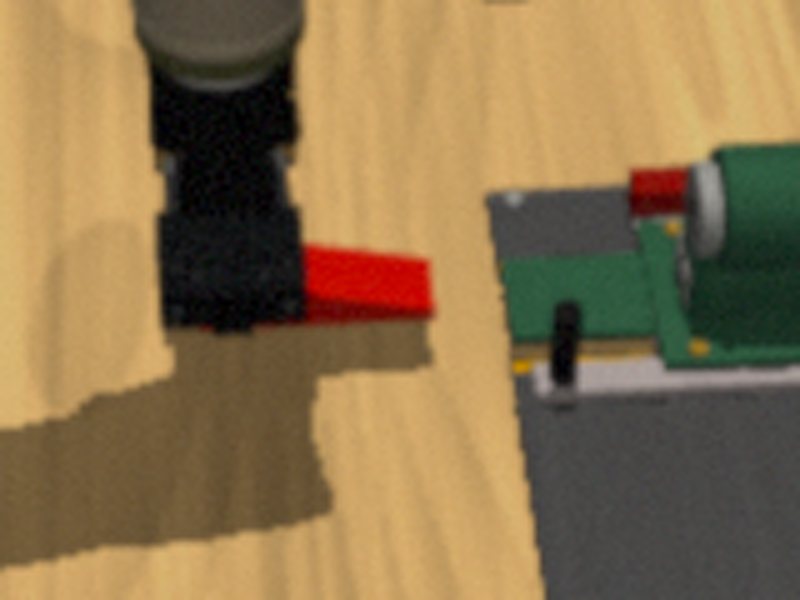

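The side crop shows the wedge held with its thin end toward the notch, the tip's top edge running from (430,260) to (435,305). The lip's front edge runs from (502,258) to (511,335).

```bash
python3 - <<'E'
from h import *
s=cam('side'); e=r.read_state()['ee_pos']; zw=e[2]-.0126; print(e.round(4))
g=lambda u,v,z: ray(s,u/5+262-.4,v/5+191-.4,z).round(4)
print('tip',g(430,260,zw+.007),g(434,305,zw+.007)); print('lip',g(502,258,.024),g(511,335,.024)); print('bed corner',g(488,193,.008), 'expected',T((.7144,-.0468),-.0076)((-.1,.18,.008)))
E
```

```text
[0.4641 0.0335 0.0432]
tip [0.5757 0.052  0.0376] [0.5745 0.0179 0.0376]
lip [0.6177 0.0635 0.024 ] [0.6157 0.0049 0.024 ]
bed corner [0.6182 0.1319 0.008 ] expected [0.61577087 0.13395479 0.008     ]
```

Call:
{"api": "drive_tool", "payload": {
  "series": [
    [[0, 0.1, -1], 0],
    [[0, 0, -1], 0],
    [[0, 0, -0.8], 0],
    [[0, 0, -0.2], 0],
    [[0, 0, -0.05], 0],
    [[1.5, 0, 0], 0],
    [[1.5, 0, 0], 0],
    [[1.5, 0, 0], 0],
    [[1.5, 0, 0], 0],
    [[0, 0, 0], 0]
  ]
}}

```text
time: 20.55
ee_pos: [0.5251, 0.0352, 0.0122]
eef_rot: [0.005, 1.0, 0.0, 0.0]
ft_force: [0.0, 0.5, 5.3]
width: 0.0396
grip_force: 35.0
```

Call:
{"api": "drive_tool", "payload": {
  "series": [
    [[0.2, 0, 0], 0],
    [[0.2, 0, 0], 0],
    [[0.2, 0, 0], 0],
    [[0.2, 0, 0], 0],
    [[0, 0, 0], 0],
    [[0, 0, 0], 0],
    [[0, 0, 0], 0],
    [[0, 0, 0], 0],
    [[0, 0, 0], 0],
    [[0, 0, 0], 0]
  ]
}}

```text
time: 21.8
ee_pos: [0.5306, 0.0352, 0.0122]
eef_rot: [0.005, 1.0, 0.0, -0.002]
ft_force: [-10.7, -0.0, 16.5]
width: 0.0401
grip_force: 35.0
```

Contact came about 10 mm earlier than expected, so I'll look before pushing.

```bash
python3 - <<'E'
from h import *
s=cam('side'); c=cam('top'); st=r.read_state(); e=st['ee_pos']; print(e.round(4),st['ft_force'].round(1),st['torque'].round(2),st['width'])
a=cv2.resize(s['color'][205:275,305:385,::-1],None,fx=7,fy=7,interpolation=cv2.INTER_CUBIC)
cv2.imwrite('pics/s4.png',a)
E
```

```text
[0.5306 0.0352 0.0122] [-9.1  0.1 15.5] [0.11 2.33 0.  ] 0.0393282274018553
```

View pics/s4.png

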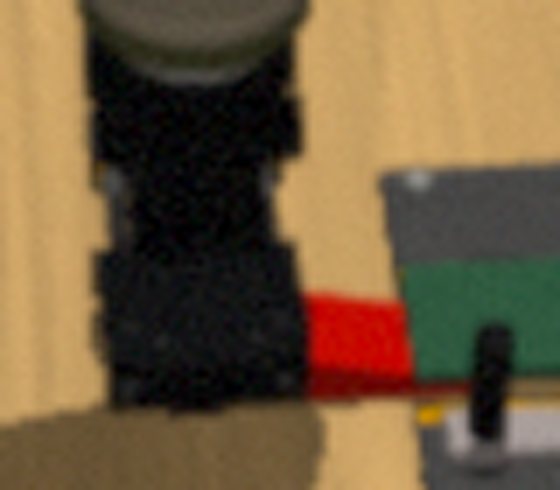

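The wedge is under the lip, with its top edge visible at (410,300) to (415,378), and the lip looks down. The 16 N upward force suggests I'm pressing the wedge hard into the bench, so this may be friction. I'll ease z slightly and watch the forces.

Call:
{"api": "drive_tool", "payload": {
  "series": [
    [[0, 0, 0.05], 0],
    [[0, 0, 0], 0],
    [[0, 0, 0], 0],
    [[0, 0, 0.03], 0],
    [[0, 0, 0], 0],
    [[0, 0, 0], 0],
    [[0, 0, 0], 0],
    [[0, 0, 0], 0],
    [[0, 0, 0], 0],
    [[0, 0, 0], 0]
  ]
}}

```text
time: 23.15
ee_pos: [0.5321, 0.0352, 0.0129]
eef_rot: [0.005, 1.0, 0.0, -0.0]
ft_force: [0.0, 0.1, -1.5]
width: 0.0397
grip_force: 35.0
```

It was friction: both forces vanished after the small rise. I'll advance again.

Call:
{"api": "drive_tool", "payload": {
  "series": [
    [[0.2, 0, 0], 0],
    [[0.2, 0, 0], 0],
    [[0.2, 0, 0], 0],
    [[0.2, 0, 0], 0],
    [[0, 0, 0], 0],
    [[0, 0, 0], 0],
    [[0, 0, 0], 0],
    [[0, 0, 0], 0],
    [[0, 0, 0], 0],
    [[0, 0, 0], 0]
  ]
}}

```text
time: 24.4
ee_pos: [0.54, 0.0352, 0.0128]
eef_rot: [0.005, 1.0, 0.0, -0.0]
ft_force: [0.8, 0.2, -2.8]
width: 0.0397
grip_force: 35.0
```

Call:
{"api": "drive_tool", "payload": {
  "series": [
    [[0.2, 0, 0], 0],
    [[0.2, 0, 0], 0],
    [[0.2, 0, 0], 0],
    [[0.2, 0, 0], 0],
    [[0, 0, 0], 0],
    [[0, 0, 0], 0],
    [[0, 0, 0], 0],
    [[0, 0, 0], 0],
    [[0, 0, 0], 0],
    [[0, 0, 0], 0]
  ]
}}

```text
time: 25.65
ee_pos: [0.5482, 0.0352, 0.0129]
eef_rot: [0.005, 1.0, 0.0, 0.0]
ft_force: [-1.5, -0.6, -3.3]
width: 0.0398
grip_force: 35.0
```

Call:
{"api": "drive_tool", "payload": {
  "series": [
    [[0.1, 0, 0], 0],
    [[0.1, 0, 0], 0],
    [[0.1, 0, 0], 0],
    [[0.1, 0, 0], 0],
    [[0.1, 0, 0], 0],
    [[0.1, 0, 0], 0],
    [[0, 0, 0], 0],
    [[0, 0, 0], 0],
    [[0, 0, 0], 0],
    [[0, 0, 0], 0]
  ]
}}

```text
time: 26.9
ee_pos: [0.5542, 0.0352, 0.013]
eef_rot: [0.005, 1.0, 0.0, 0.0]
ft_force: [-1.2, -0.3, -3.9]
width: 0.04
grip_force: 35.0
```

```bash
python3 - <<'E'
from h import *
s=cam('side'); st=r.read_state(); e=st['ee_pos']; print(e.round(4),st['ft_force'].round(1))
cv2.imwrite('pics/s5full.png',s['color'][:,:,::-1])
cv2.imwrite('pics/s5.png',cv2.resize(s['color'][205:275,305:385,::-1],None,fx=7,fy=7,interpolation=cv2.INTER_CUBIC))
# lip tip px versus lift, at near lip corner upper edge
f=T((.7144,-.0468),-.0076)
for l in (0,.005): print(l,[(( proj(s,f((-.1,y,.024+l)))-[305,205])*7).round(0) for y in(.05,.11)])
E
```

```text
[0.5543 0.0353 0.013 ] [-2.2 -0.1 -3.5]
0 [array([410., 370.]), array([393., 260.])]
0.005 [array([410., 361.]), array([393., 251.])]
```

View pics/s5.png

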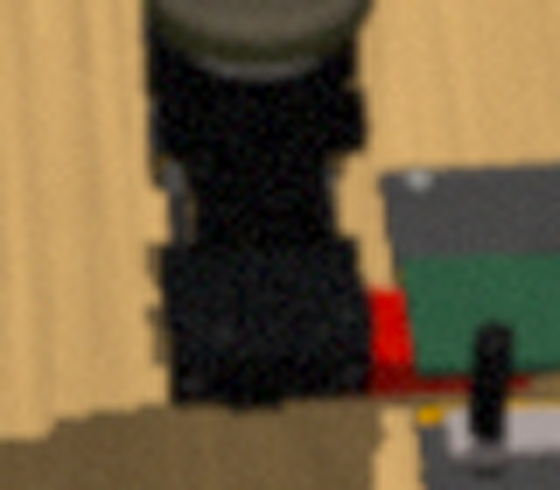

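The crop shows the wedge deeper under the lip. The lip's far edge moved from row ~262 to ~255 and its near edge from ~378 to ~370, so the lip is rising. I'll quantify that from the saved crops.

```bash
cat >> h.py <<'E'
def lipshift(a,b):  # upward shift in mm of lip between crops (x7)
    out=[]
    for r0,r1 in((225,295),(340,410)):
        P=[]
        for n in(a,b):
            i=cv2.imread('pics/'+n).astype(float); P.append(i[r0-30:r1+30,420:465].mean(1))
        best=[]
        for d in np.arange(-25,26):
            x=P[0][30:-30]; y=P[1][30-d:len(P[1])-30-d]; best.append((np.sum((x-y)**2),d))
        out.append(min(best)[1]/1.8)
    return out
E
python3 -c "
from h import *
print(lipshift('s4.png','s5.png'))"
```

```text
[np.float64(3.333333333333333), np.float64(1.6666666666666665)]
```

The clean far edge gives about 3.3 mm of lift, which agrees with the geometry (3.5 mm). Another 6 mm of push should give about 5 mm.

Call:
{"api": "drive_tool", "payload": {
  "series": [
    [[0.1, 0, 0], 0],
    [[0.1, 0, 0], 0],
    [[0.1, 0, 0], 0],
    [[0.1, 0, 0], 0],
    [[0.1, 0, 0], 0],
    [[0.1, 0, 0], 0],
    [[0, 0, 0], 0],
    [[0, 0, 0], 0],
    [[0, 0, 0], 0],
    [[0, 0, 0], 0]
  ]
}}

```text
time: 28.2
ee_pos: [0.5602, 0.0353, 0.013]
eef_rot: [0.005, 1.0, 0.0, 0.0]
ft_force: [-2.2, -0.5, -4.2]
width: 0.0395
grip_force: 35.0
```

```bash
python3 - <<'E'
from h import *
s=cam('side'); st=r.read_state(); print(st['ee_pos'].round(4),st['ft_force'].round(1),st['width'],st['grip_force'])
cv2.imwrite('pics/s6.png',cv2.resize(s['color'][205:275,305:385,::-1],None,fx=7,fy=7,interpolation=cv2.INTER_CUBIC))
print(lipshift('s4.png','s6.png'))
c=cam('top'); cv2.imwrite('pics/t6.png',np.hstack([cv2.resize(c['color'][120:230,270:400,::-1],None,fx=3,fy=3),cv2.resize(s['color'][190:300,300:430,::-1],None,fx=3,fy=3)]))
E
```

```text
[0.5602 0.0353 0.013 ] [-1.7  0.4 -3.6] 0.039520724490507635 34.996474077925086
[np.float64(4.444444444444445), np.float64(2.7777777777777777)]
```

View pics/t6.png

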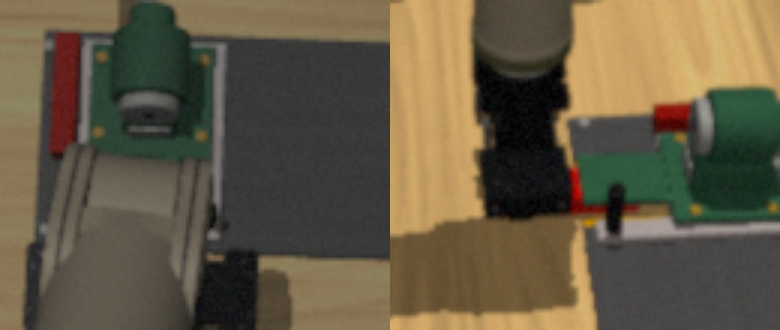

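The carriage is against the stop at left-pane (70,100), and the wedge is held under the lip at right-pane (580,190). The lift is about 4.5 to 5 mm. The tool carries about 4 N of downward load, so the wedge may float a few tenths of a millimetre. I'll settle it flat and push slightly further.

Call:
{"api": "drive_tool", "payload": {
  "series": [
    [[0.1, 0, 0], 0],
    [[0.05, 0, 0], 0],
    [[0, 0, -0.03], 0],
    [[0, 0, 0], 0],
    [[0, 0, 0], 0],
    [[0, 0, 0], 0],
    [[0, 0, 0], 0],
    [[0, 0, 0], 0],
    [[0, 0, 0], 0],
    [[0, 0, 0], 0]
  ]
}}

```text
time: 29.55
ee_pos: [0.5616, 0.0352, 0.0126]
eef_rot: [0.005, 1.0, 0.0, -0.0]
ft_force: [-3.0, 0.8, -4.4]
width: 0.0399
grip_force: 35.0
```

```bash
python3 - <<'E'
from h import *
s=cam('side'); st=r.read_state(); print(st['ee_pos'].round(4),st['ft_force'].round(1),st['grip_force'])
cv2.imwrite('pics/s7.png',cv2.resize(s['color'][205:275,305:385,::-1],None,fx=7,fy=7,interpolation=cv2.INTER_CUBIC))
print(lipshift('s4.png','s7.png'))
E
```

```text
[0.5615 0.0352 0.0126] [-3.3 -1.  -4.2] 34.99651382211596
[np.float64(4.444444444444445), np.float64(2.2222222222222223)]
```

Call:
{"api": "drive_tool", "payload": {
  "series": [
    [[0, 0, -0.02], 0],
    [[0, 0, 0], 0],
    [[0, 0, -0.02], 0],
    [[0, 0, 0], 0],
    [[0, 0, 0], 0],
    [[0, 0, 0], 0],
    [[0, 0, 0], 0],
    [[0, 0, 0], 0],
    [[0, 0, 0], 0],
    [[0, 0, 0], 0]
  ]
}}

```text
time: 30.85
ee_pos: [0.5617, 0.0352, 0.0123]
eef_rot: [0.005, 1.0, 0.0, 0.0]
ft_force: [-2.6, -0.3, -0.6]
width: 0.0398
grip_force: 35.0
```

```bash
python3 - <<'E'
from h import *
s=cam('side'); st=r.read_state(); print(st['ee_pos'].round(4),st['ft_force'].round(1),st['grip_force'])
cv2.imwrite('pics/s8.png',cv2.resize(s['color'][205:275,305:385,::-1],None,fx=7,fy=7,interpolation=cv2.INTER_CUBIC))
print(lipshift('s4.png','s8.png'))
E
```

```text
[0.5617 0.0352 0.0123] [-3.1  0.9 -1.1] 34.995423099026084
[np.float64(4.444444444444445), np.float64(2.2222222222222223)]
```

The wedge is flat and the load is on the bench. The lift is about 5 mm (4.4 by image, 5.3 by geometry), so I'm handing in.

```bash
python3 -c "
from h import *
print(r.close_job())"
```

```text
the job is handed in; nothing more can be done
None
```

The carriage is at its red stop and the small red wedge is held flat under the lip, lifting it about 5 mm (4.4 mm by image, 5.3 mm by geometry); the job is handed in, with no verdict returned.

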